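# Close and lock the filter panel of a bench air sampler

### The arm

A 6-joint arm with a two-finger parallel gripper is mounted at the origin on a cart in front of the work surface, level with it; the furniture and walls round the work are solid. World frame = base frame: x ahead of the robot, y to its left, z up, the work surface at z = 0. Lengths are in m, angles in degrees, forces in N, time in s.
With the tool pointing down it reaches from about 0.275 to 1 m from the base axis. Payload 8.4 kg.
Tool frame: the origin (TCP) lies on the front face of the gripper's body, between the roots of the fingers; the fingertips stand 73 mm ahead of it and the grasp point (between the pads) lies 54 mm ahead of it (arm.pinch_z is the distance from the TCP to the grasp point, in m); z points along the fingers, y is the line along which they close (so a half turn about z gives the same grasp; the last joint's range is limited). The gripper opens to 85 mm and grips with 20 to 120 N. Pads are 22 mm wide; open, the fingers measure 114 mm over their backs; the gripper's body (76 mm by 85 mm) begins 54 mm behind the grasp point. The pads swing forward as they close: fully open they stand 13 mm farther back than shut.
Start: joints at [70.107, 20.225, 93.587, -0, 66.188, -0.138], TCP at [0.211, 0.588, 0.304] pointing down, gripper open.
Joint ranges: [-150.9, 150.9], [-52.94, 120.26], [3.33, 152.33], [-74.26, 254.26], [0, 154.13], [-172.89, 172.89]. Speed limits (degrees/s): [127.2, 127.2, 159.86, 180, 180, 180].

### API

Orientations are given as a 3x3 rotation matrix whose columns are the frame's x, y, z axes.
In Python, from bench import read_state, optics, order, finder, arm gives the robot as it stands.
- The arm moves only by the tool carry_out, never from a script. Its argument "steps" is a list of rows, each an object with "jaw": the opening, from 0 (shut) to 1 (fully open); "slide": the shift along the tool's x, y, z in m, a list of three; "spin": the turn about the tool's z in rad. A call has 1 to 8 rows; each row shifts and turns the commanded pose from where the row before left it, along the tool's axes as they then stand; what a row does not reach is not made up. A row lasts 1/10 s, in which the tool goes at most 50 mm and 8.59 degrees, less where a joint would pass 70% of its speed; a pose out of reach is approached as far as the arm can. A call with a gripper value outside its range is refused whole. The fingers move at their own pace and stop on an object; the grip force is fixed at half the most. Time passes only in rows, so rows that do not move let the fingers close. It gives the time, the measured TCP pose, the force, the opening and the grip force at its end, in the units of the state.
- read_state(): the state, without advancing time (a new reading comes with each control period).
- optics.read_camera(name): name is "side" or "top"; returns a dict with "frame" (384x512x3 uint8, red, green, blue), "fov_y" (degrees; the focal length in pixels is half the picture's height over the tangent of half this angle, whatever the lens; pixels are square), "cx", "cy" (the principal point, pixels), "R" (3x3) and "t" (3): a world point X has camera coordinates R X + t. Camera axes: x right, y down, z forward; pixel columns grow to the right and rows downward; lengths in m; the calibration is good to about 2 mm. A picture is of the moment at which its call begins. There is no depth.
- order.sign_off(): hands the job in; it is judged then, once.
Trained networks look in a picture, given as the dict that the camera call returned (one of the last four; its "shot" number tells which), for a name from the list of things; names that differ only in an ending like _2 or _b are one class to them, and where a whole thing is asked for, a point or a joint stands for the part that bears it (a point fixed in the world has none). Each returns a list of dicts, best first, with "p" (0 to 1); they miss things now and then, are a little off and sometimes report something else, mostly with a low value. They report only what shows in the picture. A call takes as long as a camera call. They do not tell look-alikes from the thing itself.
- finder.recognise(picture, name): "pixel" ([column, row] in pixels, amid what is visible of it).
- finder.masks_of(picture, name): "region" (384x512 bool, what is visible of it) and "pixel" ([column, row] in pixels, amid what is visible of it).
The state is a dict: "time_s": time; "joint_pos": joint angles; "dq": joint speeds; "effort": joint torques, N m; "eef_pos": TCP position; "ee_rot": TCP orientation; "force": force on the tool from outside, world axes, zero at the start; "ft_torque": the same for the moment, N m; "finger_gap": finger opening in m; "grasp_force": force on a finger pad.
Only numpy, scipy, OpenCV 4.12 (cv2) and the standard library are available. Lean on these libraries where they do the work, as an engineer would, in place of code of your own. Each camera call takes 0.05 s, during which the arm holds its last target. There are 200 camera calls.

### The job

Close the filter compartment of the low grey air sampler: with the fingertips push its sliding panel fully home against the end stop, then set a fingertip in the slot of the round quarter-turn fastener beside it and turn it clockwise to its stop, so that its tongue lies locked behind the panel. Only push and turn: do not grip or lift the panel, leave the vial that stands on the sampler and the other things around it where they are, and finish with the hand clear.

Things in the scene. Friction and masses are not known exactly. Their poses are not given: they have to be found in the camera images.
- sampler: Fixed housing of the air sampler: flat grey box with its deck (top) 40 mm above the worktop. Origin on the worktop; the box reaches from x = -84 to +78 mm and 81.5 mm either side in y. x: the way the panel slides home (away from the robot); y left; z up. Panel lane along y = +38.5 mm, fastener's axis at x = -24, y = -37.5 mm.
- stop (a point): Middle of the lane's end stop, at deck level, on the face that the panel's far edge meets when home (x = +68 mm in the sampler's frame). Stop and the two guide rails are 12 mm high; the rails' outer faces lie 43 mm either side of the lane's middle line and their lips overlap the edges of the panel's plate.
- panel: Loose sliding panel (about 150 g, slides easily); origin at the middle of its plate's underside, on the deck; axes as the sampler's. See panel_mid and ridge.
- panel_mid (a point): Centre of the panel's plate, 84 mm along x, 70 mm along y, 6 mm thick, lying on the deck. Home (plate against the stop) at x = +26 mm in the sampler's frame; it starts 30 to 55 mm short of that.
- ridge (a point): Middle of the near (robot-side) face of the panel's upright push ridge, 16 mm above the deck. The ridge stands across the panel's near end: 56 mm wide (y), 10 mm thick (from this face towards +x), its top 28 mm above the deck; this face lies 42 mm behind panel_mid, and at x = -16 mm in the sampler's frame when home. Push it towards the sampler's +x.
- cam (a joint): Angle of the quarter-turn fastener, rad, grows clockwise seen from above. 0 = open, tongue pointing to the sampler's -x (at the robot); 1.571 = locked, at its hard stop, tongue pointing to the sampler's +y, 2 mm behind the home panel's ridge. It starts at 0 to 0.4. Friction about 0.1 N m, no spring: stays where it is left.
- slot (a point): On the fastener's axis, on the slot's floor, 22 mm above the deck. The fastener is a round dial 76 mm across with a straight slot right across its middle, 32 mm wide, 16 mm deep, open at the top and both ends, along this point's x axis (turns with the dial). A fingertip near one end of the slot, carried round the axis against the slot's wall, turns the dial.
- tongue (a point): Outer end of the fastener's flat steel tongue, 58 mm from the axis, 18 mm above the deck; the tongue is 12 mm wide, 8 mm thick and points along the dial's -x, in line with the slot.
- vial_mid (a point): small clear vial with blue cap, 22 mm across, 44 mm high, standing on the sampler's top in its far right corner (about 58 mm ahead and 58 mm right of the sampler's origin); bystander; centre, half-way up
- brown_vial_mid (a point): small brown vial, 22 mm across, 44 mm high, on the worktop on the robot's side; bystander; centre
- beaker_mid (a point): glass beaker, 56 mm across, 58 mm high, on the worktop on the robot's side; bystander; centre
- jar_mid (a point): powder jar with screw lid, 56 mm across, 70 mm high, on the worktop behind the sampler; bystander; centre
- stir_bar_mid (a point): white stir bar 10 x 38 x 10 mm lying on the worktop beyond the scale, left of the sampler; bystander; centre
- stopper_mid (a point): rubber stopper, 26 mm across, 22 mm high, on the worktop behind left of the sampler; bystander; centre
Things that resemble listed ones, but are neither listed nor needed, are in the scene too. What is shaped like the part that bears vial_mid but pink or turquoise is not meant.

How it is judged (in metres and radians):
On the way, in this order (a step that is already met when the one before it is completed fails the run):
1. the panel is pushed home (within 4 mm) while the fastener is still open (under 0.6 rad) (x of panel_mid in the frame of sampler above 0.022 m and value of joint cam below 0.6 rad), for 0.1 s.
2. the fastener is turned to its locked position (over 1.4 rad) (value of joint cam above 1.4 rad and x of panel_mid in the frame of sampler above 0.022 m), for 0.1 s.
At the end, for the whole second after the job is handed in: The panel lies flat in its lane, at rest, within 4 mm of the end stop; the fastener is within 10 degrees of its locked stop (over 1.4 rad); the vial still stands upright on the sampler (all of step 2 and z of panel_mid in the frame of sampler between 0.04 and 0.047 m and linear speed of panel below 0.02 m/s and angle between vial_mid's own z axis and vertical below 0.1 rad); the robot touches nothing.
It fails at once if the panel is lifted out of its lane (more than 6 mm) or tilted (z of panel_mid in the frame of sampler above 0.049 m or angle between panel_mid's own z axis and vertical above 0.12 rad).
It fails at once if the vial on the sampler is moved more than 20 mm, lifted or tipped over (distance of vial_mid from where it was at the start of the episode above 0.02 m or angle between vial_mid's own z axis and vertical above 0.4 rad).
It fails at once if a thing standing around the sampler is moved more than 20 mm, lifted or tipped over (distance of any of brown_vial_mid, beaker_mid, jar_mid, stir_bar_mid, stopper_mid from where it was at the start of the episode above 0.02 m or angle between any of brown_vial_mid, beaker_mid, jar_mid, stir_bar_mid, stopper_mid's own z axis and vertical above 0.4 rad).
It also fails if it takes over 51 s, if anything falls off the work surface, if the arm or the gripper's body presses on something with over 40 N, if the wrist force passes 120 N, or if a joint passes its speed limit or range.

## Working session

There is one attempt and no reset: what is moved stays moved. The work goes in short steps, Python scripts to look and compute and a tool call to move; the robot and the scene stay as the last step left them, time stands still between calls to the robot, and variables do not carry over. Pictures are saved under pics/ and viewed, at most 10 in all, crops included, and the job is handed in when it is done.

Besides the shell and the picture viewer there is one more tool, called as name(argument=value, ...) on one line, values as JSON. carry_out: Moves the arm, as the interface text tells. Its arguments: {"type":"object","properties":{"steps":{"type":"array"}},"required":["steps"]}

```bash
mkdir -p pics; cat > h.py <<'E'
import numpy as np, cv2
from bench import read_state, optics, order, finder, arm
def K(p):
    f=p['frame'].shape[0]/2/np.tan(np.radians(p['fov_y'])/2); return f
def ray(p,px):
    f=K(p);R=np.array(p['R']);t=np.array(p['t'])
    d=R.T@np.array([(px[0]-p['cx'])/f,(px[1]-p['cy'])/f,1]);return -R.T@t,d
def atz(p,px,z):
    c,d=ray(p,px);return c+d*(z-c[2])/d[2]
def proj(p,X):
    f=K(p);q=np.array(p['R'])@np.array(X)+np.array(p['t']);return [f*q[0]/q[2]+p['cx'],f*q[1]/q[2]+p['cy']]
def save(p,n,box=None,s=1):
    im=p['frame'][:,:,::-1]
    if box: im=im[box[1]:box[3],box[0]:box[2]]
    cv2.imwrite('pics/'+n,cv2.resize(im,None,fx=s,fy=s,interpolation=cv2.INTER_CUBIC))
E
python3 - <<'E'
from h import *
for n in ['top','side']:
    p=optics.read_camera(n); save(p,n+'0.png',s=1.5)
    print(n,p['fov_y'],p['cx'],p['cy'],'cam',-np.array(p['R']).T@np.array(p['t']))
    for k in ['sampler','panel','ridge','slot','tongue','vial_mid','panel_mid','stop']:
        r=finder.recognise(p,k)
        print(k,[(np.round(q['pixel']).tolist(),round(q['p'],2)) for q in r[:4]])
s=read_state();print(s['ee_rot'],s['finger_gap'],s['time_s'])
E
```

```text
top 54.04199390912731 259.33460755666107 190.00458806983767 cam [ 0.45124971 -0.05901305  0.91331659]
sampler [([283.0, 192.0], 0.79)]
panel [([257.0, 194.0], 0.56)]
ridge [([259.0, 198.0], 0.67), ([283.0, 192.0], 0.61), ([310.0, 259.0], 0.59)]
slot [([258.0, 194.0], 0.72), ([288.0, 205.0], 0.71)]
tongue [([290.0, 206.0], 0.68)]
vial_mid [([313.0, 174.0], 0.5), ([286.0, 267.0], 0.41)]
panel_mid [([256.0, 192.0], 0.81), ([288.0, 206.0], 0.66)]
stop [([280.0, 189.0], 0.66)]
side 51.012898041082735 252.27376128821797 193.035445912696 cam [0.48586083 0.60837047 0.64754222]
sampler [([255.0, 190.0], 0.85)]
panel [([258.0, 203.0], 0.8)]
ridge [([258.0, 204.0], 0.63)]
slot [([273.0, 176.0], 0.83)]
tongue [([273.0, 176.0], 0.81)]
vial_mid [([331.0, 194.0], 0.67), ([350.0, 185.0], 0.45)]
panel_mid [([258.0, 203.0], 0.78)]
stop [([256.0, 190.0], 0.9)]
[[-9.41151041e-01  3.37986269e-01 -1.63708866e-05]
 [ 3.37986269e-01  9.41151041e-01 -1.39891408e-05]
 [ 1.06793395e-05 -1.86990293e-05 -1.00000000e+00]] 0.08522789577763641 0.9
```

View pics/top0.png

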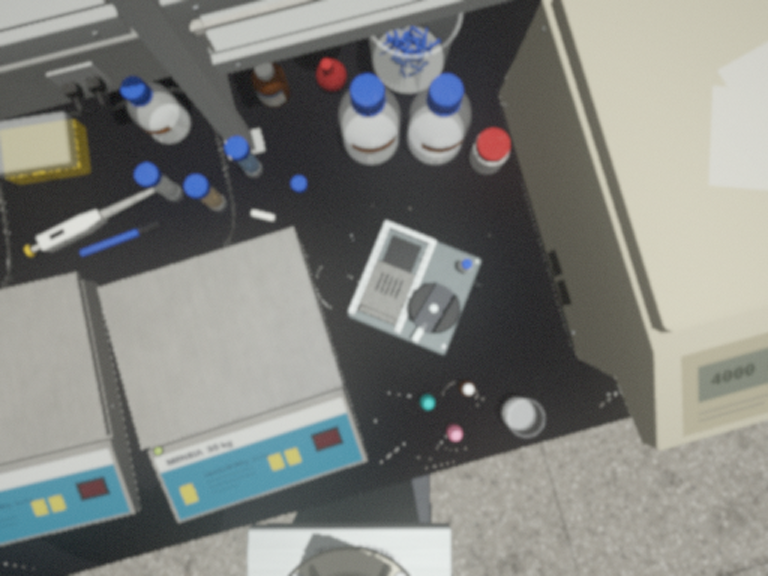

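View pics/side0.png

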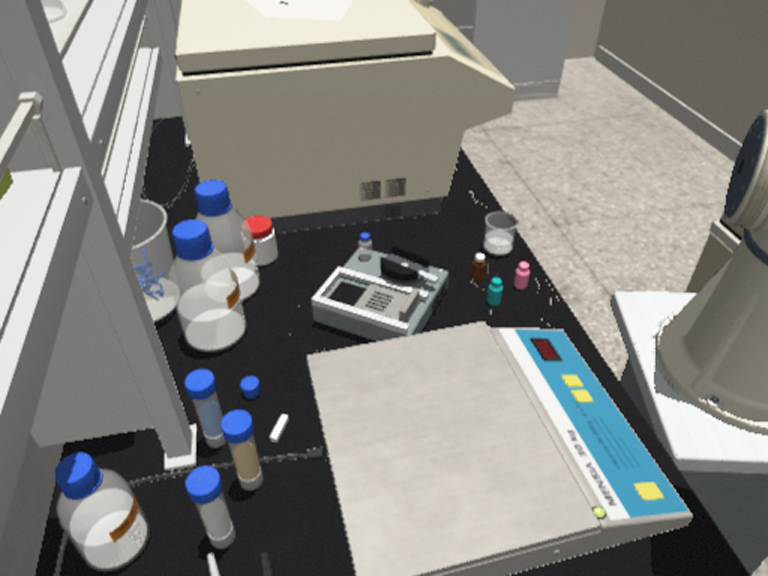

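The sampler with its panel is at about (276,191) in the top picture and (253,195) in the side one, in 512 px columns. The clear, blue-capped vial is on its far right corner at (311,176). The pink and turquoise ones on the worktop near the robot at (304,289) and (285,268) are look-alikes, and the brown vial is at (312,260). Next I'll enlarge it.

```bash
python3 - <<'E'
from h import *
p=optics.read_camera('top'); save(p,'top1.png',(225,140,325,240),6)
p=optics.read_camera('side'); save(p,'side1.png',(200,150,310,235),7)
E
```

```text
(no output)
```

View pics/top1.png

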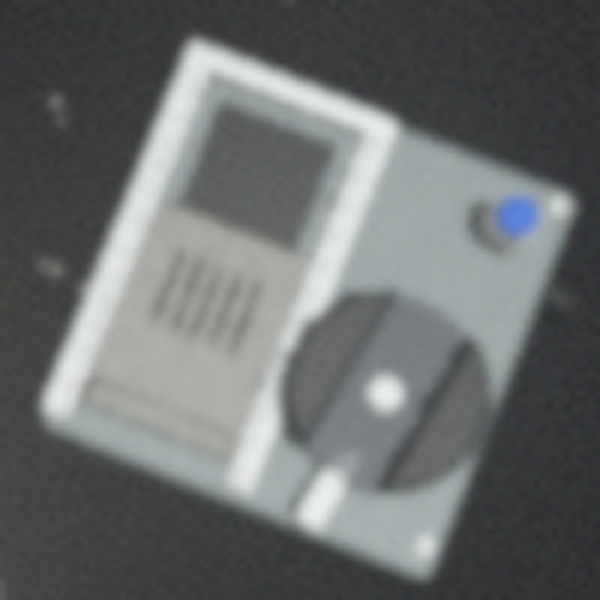

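View pics/side1.png

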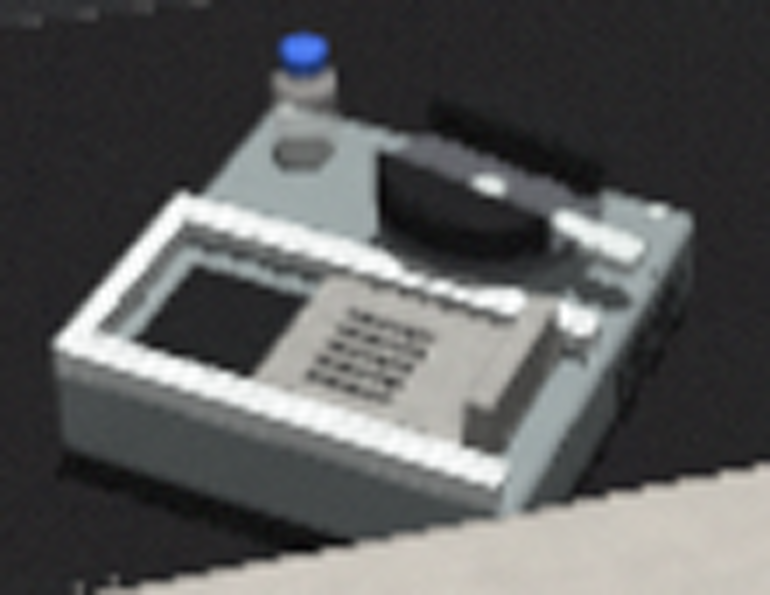

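The crops confirm the sampler. In the top picture its far-left rail corner is at (257,146), the dial's axis dot at (289,205), the tongue tip at (277,227) and the ridge at about (252,209). The panel is short of home, and the fastener is nearly open. Next I'll fit the pose.

```bash
cat > fit.py <<'E'
from h import *
from scipy.optimize import least_squares
P={n:optics.read_camera(n) for n in ('top','side')}
T=lambda u,v:(225+u/6-.4,140+v/6-.4)
S=lambda u,v:(200+u/7-.4,150+v/7-.4)
C=[('top',(-84,-81.5,40),T(432,578)),('top',(78,-81.5,40),T(578,203)),('top',(78,81.5,52),T(192,38)),('top',(78,-4.5,52),T(402,120)),('top',(-24,-37.5,62),T(385,393)),
('side',(78,81.5,52),S(55,342)),('side',(78,-4.5,52),S(180,193)),('side',(-24,-37.5,62),S(490,184)),('side',(-84,-81.5,40),S(692,213))]
def W(q,X):
    c,s=np.cos(q[2]),np.sin(q[2]);X=np.array(X)/1000
    return np.array([q[0]+c*X[0]-s*X[1],q[1]+s*X[0]+c*X[1],X[2]])
def res(q): return np.concatenate([np.array(proj(P[n],W(q,X)))-px for n,X,px in C])
r=least_squares(res,[.45,-.05,-.37],loss='soft_l1');q=r.x
def loc(n,px,z):
    w=atz(P[n],px,z/1000)[:2]-q[:2];c,s=np.cos(q[2]),np.sin(q[2]);return np.round(1000*np.array([c*w[0]+s*w[1],-s*w[0]+c*w[1]]),1)
if __name__=='__main__':
    print('pose',q,np.degrees(q[2]));print(res(q).reshape(-1,2).round(1).tolist())
    print('tongue',loc('top',T(312,520),62),loc('side',S(635,245),62))
    print('ridge top near edge L,R',loc('top',T(85,402),68),loc('top',T(225,455),68), 'side',loc('side',S(470,405),68),loc('side',S(552,300),68))
    print('plate far edge top',loc('top',T(165,205),46),loc('top',T(298,248),46))
    for n in ('slot','ridge'): print(n,W(q,{'slot':(-24,-37.5,62),'ridge':(-60,38.5,56)}[n]))
E
python3 fit.py
```

```text
pose [ 0.52697085 -0.10600549 -0.38203475] -21.88897889048673
[[0.3, 1.7], [0.9, -0.6], [0.5, 0.5], [-0.0, 0.4], [0.5, 0.9], [-1.6, 1.0], [-1.4, 0.5], [-0.8, 1.5], [0.3, 0.5]]
tongue [-77.1 -27.4] [-79.3 -33.2]
ridge top near edge L,R [-67.6  67.9] [-66.7  11.9] side [-63.1  65.9] [-67.4  10.2]
plate far edge top [15.1 68.9] [18.5 15. ]
slot [ 0.4907207  -0.13185462  0.062     ]
ridge [ 0.48564952 -0.04791248  0.056     ]
```

carry_out(steps=[{"jaw": 0,"slide": [0,0,0],"spin": 0.146},{"jaw": 0,"slide": [0,0,0],"spin": 0.146},{"jaw": 0,"slide": [0,0,0],"spin": 0.146},{"jaw": 0,"slide": [0,0,0],"spin": 0.146},{"jaw": 0,"slide": [0,0,0],"spin": 0.146},{"jaw": 0,"slide": [0,0,0],"spin": 0.146},{"jaw": 0,"slide": [0,0,0],"spin": 0.146},{"jaw": 0,"slide": [0,0,0],"spin": 0.146}])

```text
time_s: 1.9
eef_pos: [0.2113, 0.5882, 0.3039]
ee_rot: [[-0.052, 0.999, 0.0], [0.999, 0.052, -0.0], [-0.0, -0.0, -1.0]]
force: [0.3, 0.6, 0.1]
finger_gap: -0.0001
grasp_force: 0.0
```

carry_out(steps=[{"jaw": 0,"slide": [0,0,0],"spin": 0.147},{"jaw": 0,"slide": [0,0,0],"spin": 0.147},{"jaw": 0,"slide": [0,0,0],"spin": 0.146},{"jaw": 0,"slide": [-0.035,0.0325,0],"spin": 0},{"jaw": 0,"slide": [-0.035,0.0325,0],"spin": 0},{"jaw": 0,"slide": [-0.035,0.0325,0],"spin": 0},{"jaw": 0,"slide": [-0.035,0.0325,0],"spin": 0},{"jaw": 0,"slide": [-0.035,0.0325,0],"spin": 0}])

```text
time_s: 2.7
eef_pos: [0.2971, 0.3636, 0.304]
ee_rot: [[0.372, 0.928, 0.0], [0.928, -0.372, 0.0], [0.0, 0.0, -1.0]]
force: [1.3, 0.0, 0.1]
finger_gap: 0.0001
grasp_force: 0.0
```

carry_out(steps=[{"jaw": 0,"slide": [-0.035,0.0325,0],"spin": 0},{"jaw": 0,"slide": [-0.035,0.0325,0],"spin": 0},{"jaw": 0,"slide": [-0.035,0.0325,0],"spin": 0},{"jaw": 0,"slide": [-0.035,0.0325,0],"spin": 0},{"jaw": 0,"slide": [-0.035,0.0325,0],"spin": 0},{"jaw": 0,"slide": [-0.035,0.0325,0],"spin": 0},{"jaw": 0,"slide": [-0.035,0.0325,0],"spin": 0},{"jaw": 0,"slide": [0,0,0],"spin": 0}])

```text
time_s: 3.5
eef_pos: [0.4182, 0.0486, 0.3043]
ee_rot: [[0.378, 0.926, 0.002], [0.926, -0.378, -0.001], [-0.001, 0.002, -1.0]]
force: [-1.2, 0.3, -0.3]
finger_gap: 0.0001
grasp_force: 0.0
```

carry_out(steps=[{"jaw": 0,"slide": [-0.032,0.032,0],"spin": 0},{"jaw": 0,"slide": [-0.032,0.032,0],"spin": 0},{"jaw": 0,"slide": [0,0,0.047],"spin": 0},{"jaw": 0,"slide": [0,0,0.047],"spin": 0},{"jaw": 0,"slide": [0,0,0.047],"spin": 0},{"jaw": 0,"slide": [0,0,0],"spin": 0}])

```text
time_s: 4.1
eef_pos: [0.4485, -0.0295, 0.1583]
ee_rot: [[0.373, 0.928, -0.01], [0.928, -0.373, 0.001], [-0.003, -0.01, -1.0]]
force: [-0.4, 0.4, 0.7]
finger_gap: -0.0001
grasp_force: 0.0
```

```bash
cat > where.py <<'E'
import sys
from h import *
q=[.52697,-.10601,-.38203]
def tool():
    s=read_state();w=np.array(s['eef_pos']);c,n=np.cos(q[2]),np.sin(q[2]);d=w[:2]-q[:2];x=np.array(s['ee_rot'])[:,0]
    print('TCP in sampler mm',(1000*np.array([c*d[0]+n*d[1],-n*d[0]+c*d[1]])).round(1),'tip z',round(1000*(w[2]-.073),1),'xaxis rel +y deg',round(np.degrees(np.arctan2(x[1],x[0])-q[2])-90,1),'F',np.round(s['force'],1),'t',s['time_s'])
if __name__=='__main__':
    tool()
    if len(sys.argv)>1:
        a=optics.read_camera('side');b=optics.read_camera('top')
        f=lambda p,B,s:cv2.resize(p['frame'][B[1]:B[3],B[0]:B[2],::-1],(400,400),interpolation=cv2.INTER_CUBIC)
        cv2.imwrite('pics/'+sys.argv[1],np.hstack([f(a,(200,130,310,240),1),f(b,(225,135,335,245),1)]))
E
python3 where.py a.png
```

```text
TCP in sampler mm [-101.4   41.7] tip z 85.3 xaxis rel +y deg 0.0 F [-0.4  0.4  0.7] t 4.1
```

View pics/a.png

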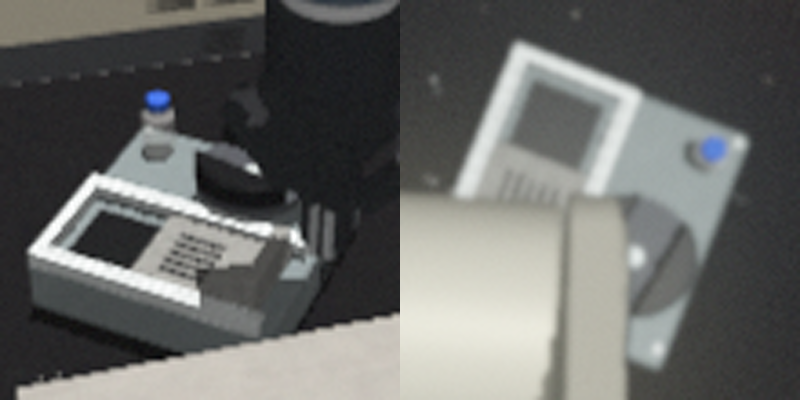

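The fingertips are at about (320,245) in the left half of the picture, on the robot side of the ridge and clear of it. Now I'll lower them and push.

carry_out(steps=[{"jaw": 0,"slide": [-0.003,0,0.018],"spin": 0},{"jaw": 0,"slide": [0,0,0.018],"spin": 0},{"jaw": 0,"slide": [0,0.006,0],"spin": 0},{"jaw": 0,"slide": [0,0.008,0],"spin": 0},{"jaw": 0,"slide": [0,0.008,0],"spin": 0},{"jaw": 0,"slide": [0,0.008,0],"spin": 0},{"jaw": 0,"slide": [0,0.008,0],"spin": 0},{"jaw": 0,"slide": [0,0.008,0],"spin": 0}])

```text
time_s: 5.0
eef_pos: [0.4943, -0.0503, 0.1272]
ee_rot: [[0.373, 0.928, -0.0], [0.928, -0.373, 0.0], [0.0, -0.0, -1.0]]
force: [-3.0, 1.4, 2.8]
finger_gap: -0.0002
grasp_force: 1.7
```

carry_out(steps=[{"jaw": 0,"slide": [0,0.006,0],"spin": 0},{"jaw": 0,"slide": [0,0.005,0],"spin": 0},{"jaw": 0,"slide": [0,0.004,0],"spin": 0},{"jaw": 0,"slide": [0,0,0],"spin": 0}])

```text
time_s: 5.4
eef_pos: [0.5084, -0.0559, 0.1268]
ee_rot: [[0.373, 0.928, 0.001], [0.928, -0.373, -0.0], [0.0, 0.001, -1.0]]
force: [-0.3, -0.9, 0.3]
finger_gap: 0.0002
grasp_force: 0.0
```

```bash
python3 where.py b.png
```

```text
TCP in sampler mm [-35.9  39.5] tip z 53.8 xaxis rel +y deg -0.0 F [-0.3 -0.9  0.3] t 5.4
```

View pics/b.png

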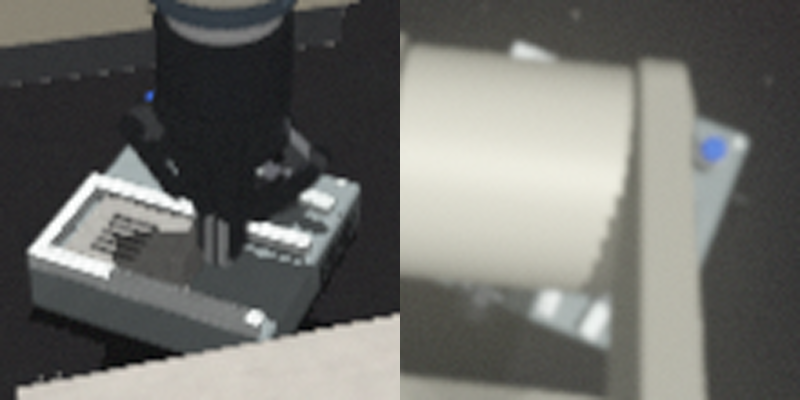

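The panel's far edge, at about (85,195) in the left half, has almost reached the stop. I'll keep pushing in small steps until the force rises.

carry_out(steps=[{"jaw": 0,"slide": [0,0.003,0],"spin": 0},{"jaw": 0,"slide": [0,0.003,0],"spin": 0},{"jaw": 0,"slide": [0,0,0],"spin": 0}])

```text
time_s: 5.8
eef_pos: [0.5136, -0.058, 0.1269]
ee_rot: [[0.373, 0.928, 0.001], [0.928, -0.373, -0.0], [0.0, 0.001, -1.0]]
force: [0.3, -0.5, 0.0]
finger_gap: 0.0
grasp_force: 0.0
```

carry_out(steps=[{"jaw": 0,"slide": [0,0.002,0],"spin": 0},{"jaw": 0,"slide": [0,0.001,0],"spin": 0},{"jaw": 0,"slide": [0,0,0],"spin": 0}])

```text
time_s: 6.1
eef_pos: [0.5147, -0.0586, 0.1268]
ee_rot: [[0.373, 0.928, -0.003], [0.928, -0.373, 0.001], [-0.0, -0.003, -1.0]]
force: [-6.1, 2.7, 4.8]
finger_gap: -0.0002
grasp_force: 3.4
```

carry_out(steps=[{"jaw": 0,"slide": [0,0.002,0],"spin": 0},{"jaw": 0,"slide": [0,0.001,0],"spin": 0},{"jaw": 0,"slide": [0,0,0],"spin": 0}])

```text
time_s: 6.4
eef_pos: [0.5153, -0.0589, 0.1265]
ee_rot: [[0.373, 0.928, -0.008], [0.928, -0.373, 0.002], [-0.001, -0.008, -1.0]]
force: [-13.9, 9.4, 13.4]
finger_gap: -0.0003
grasp_force: 8.3
```

```bash
python3 where.py
```

```text
TCP in sampler mm [-28.4  39.3] tip z 53.5 xaxis rel +y deg -0.0 F [-13.9   9.4  13.4] t 6.4
```

carry_out(steps=[{"jaw": 0,"slide": [0,-0.01,0],"spin": 0},{"jaw": 0,"slide": [0,-0.012,0],"spin": 0},{"jaw": 0,"slide": [0,0,-0.04],"spin": 0},{"jaw": 0,"slide": [-0.037,0,0],"spin": 0},{"jaw": 0,"slide": [-0.036,0,0],"spin": 0},{"jaw": 0,"slide": [0,0,0],"spin": 0.15},{"jaw": 0,"slide": [0,0,0],"spin": 0.01},{"jaw": 0,"slide": [0,0,0],"spin": 0}])

```text
time_s: 7.2
eef_pos: [0.4711, -0.1195, 0.1669]
ee_rot: [[0.513, 0.858, 0.001], [0.858, -0.513, -0.0], [0.0, 0.001, -1.0]]
force: [-0.0, -0.8, 0.1]
finger_gap: -0.0003
grasp_force: 0.0
```

```bash
python3 where.py c.png
```

```text
TCP in sampler mm [-46.8 -33.4] tip z 93.9 xaxis rel +y deg -9.0 F [-0.  -0.8  0.1] t 7.2
```

View pics/c.png

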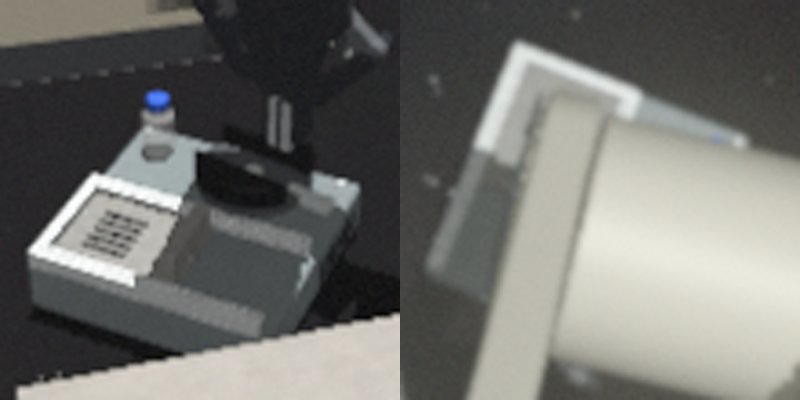

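The panel is home against the stop at (60,240) to (100,195). The fingertips are over the near half of the slot at about (282,148). Now I'll descend.

carry_out(steps=[{"jaw": 0,"slide": [0,0,0.012],"spin": 0},{"jaw": 0,"slide": [0,0,0.007],"spin": 0},{"jaw": 0,"slide": [0,0,0.004],"spin": 0},{"jaw": 0,"slide": [0,0,0],"spin": 0}])

```text
time_s: 7.7
eef_pos: [0.4706, -0.1194, 0.1429]
ee_rot: [[0.515, 0.857, -0.002], [0.857, -0.515, 0.0], [-0.001, -0.002, -1.0]]
force: [-1.1, -0.2, -0.6]
finger_gap: 0.0001
grasp_force: 0.0
```

carry_out(steps=[{"jaw": 0,"slide": [0,0,0.003],"spin": 0},{"jaw": 0,"slide": [0.004,0,0],"spin": 0},{"jaw": 0,"slide": [0.0034,0.0002,0],"spin": 0.14},{"jaw": 0,"slide": [0.0034,0.0002,0],"spin": 0.14},{"jaw": 0,"slide": [0.0034,0.0002,0],"spin": 0.14},{"jaw": 0,"slide": [0,0,0],"spin": 0}])

```text
time_s: 8.3
eef_pos: [0.4801, -0.1092, 0.1409]
ee_rot: [[0.823, 0.568, -0.0], [0.568, -0.823, -0.001], [-0.001, 0.001, -1.0]]
force: [-0.9, -4.8, -1.4]
finger_gap: -0.0001
grasp_force: 2.0
```

```bash
cat >> where.py <<'E'
    s=read_state();w=np.array(s['eef_pos']);c,n=np.cos(q[2]),np.sin(q[2]);d=w[:2]-q[:2];v=1000*np.array([c*d[0]+n*d[1],-n*d[0]+c*d[1]])-[-24,-37.5]
    print('r',np.hypot(*v),'finger angle deg',np.degrees(np.arctan2(v[1],-v[0])),'torque',s['ft_torque'])
E
python3 where.py
```

```text
TCP in sampler mm [-42.3 -20.4] tip z 67.9 xaxis rel +y deg -33.5 F [-0.9 -4.8 -1.4] t 8.3
r 25.05668769224881 finger angle deg 43.02981049276601 torque [-0.84289021  0.22657486 -0.03305232]
```

carry_out(steps=[{"jaw": 0,"slide": [0.0035,0.0002,0],"spin": 0.14},{"jaw": 0,"slide": [0.0035,0.0002,0],"spin": 0.14},{"jaw": 0,"slide": [0.0035,0.0002,0],"spin": 0.14},{"jaw": 0,"slide": [0.0035,0.0002,0],"spin": 0.14},{"jaw": 0,"slide": [0,0,0],"spin": 0}])

```text
time_s: 8.8
eef_pos: [0.492, -0.1045, 0.1406]
ee_rot: [[0.999, 0.044, -0.003], [0.044, -0.999, -0.001], [-0.003, 0.001, -1.0]]
force: [-4.2, -3.8, -0.9]
finger_gap: -0.0001
grasp_force: 2.2
```

```bash
python3 where.py
```

```text
TCP in sampler mm [-33.  -11.6] tip z 67.6 xaxis rel +y deg -65.6 F [-4.2 -3.8 -0.9] t 8.8
r 27.434799151009422 finger angle deg 70.85309890845778 torque [-0.69922858  0.66158515 -0.00818803]
```

carry_out(steps=[{"jaw": 0,"slide": [0.0035,0.001,0],"spin": 0.14},{"jaw": 0,"slide": [0.0035,0.001,0],"spin": 0.14},{"jaw": 0,"slide": [0.0035,0.001,0],"spin": 0.12},{"jaw": 0,"slide": [0,0,0],"spin": 0}])

```text
time_s: 9.2
eef_pos: [0.5027, -0.1078, 0.1406]
ee_rot: [[0.938, -0.346, -0.002], [-0.346, -0.938, 0.0], [-0.002, 0.0, -1.0]]
force: [-2.7, -0.4, -1.9]
finger_gap: -0.0004
grasp_force: 1.0
```

```bash
python3 where.py
```

```text
TCP in sampler mm [-21.9 -10.7] tip z 67.6 xaxis rel +y deg -88.3 F [-2.7 -0.4 -1.9] t 9.2
r 26.862103251245372 finger angle deg 94.55160672889602 torque [-0.0501469   0.41214469  0.02562988]
```

Now I'll push straight along tool x until the stop's force shows.

carry_out(steps=[{"jaw": 0,"slide": [0.002,0,0],"spin": 0.03},{"jaw": 0,"slide": [0.002,0,0],"spin": 0},{"jaw": 0,"slide": [0,0,0],"spin": 0}])

```text
time_s: 9.5
eef_pos: [0.5052, -0.1095, 0.1404]
ee_rot: [[0.929, -0.37, -0.004], [-0.37, -0.929, 0.0], [-0.004, 0.001, -1.0]]
force: [-7.3, -2.9, 0.4]
finger_gap: -0.0002
grasp_force: 3.1
```

carry_out(steps=[{"jaw": 0,"slide": [0.002,0,0],"spin": 0},{"jaw": 0,"slide": [0,0,0],"spin": 0}])

```text
time_s: 9.7
eef_pos: [0.5058, -0.1098, 0.1403]
ee_rot: [[0.929, -0.37, -0.007], [-0.37, -0.929, 0.001], [-0.007, 0.002, -1.0]]
force: [-11.6, 0.3, 6.1]
finger_gap: 0.0002
grasp_force: 5.8
```

```bash
python3 where.py
```

```text
TCP in sampler mm [-18.2 -11.4] tip z 67.3 xaxis rel +y deg -89.8 F [-11.6   0.3   6.1] t 9.7
r 26.693565210715832 finger angle deg 102.44009094257858 torque [-0.01459994  2.01638884 -0.07154255]
```

carry_out(steps=[{"jaw": 0,"slide": [0.002,0,0],"spin": 0},{"jaw": 0,"slide": [0.001,0,0],"spin": 0},{"jaw": 0,"slide": [0,0,0],"spin": 0}])

```text
time_s: 10.0
eef_pos: [0.5064, -0.1101, 0.1401]
ee_rot: [[0.929, -0.37, -0.012], [-0.37, -0.929, 0.003], [-0.012, 0.002, -1.0]]
force: [-20.5, 5.2, 16.0]
finger_gap: 0.0001
grasp_force: 10.7
```

carry_out(steps=[{"jaw": 0,"slide": [-0.006,0,0],"spin": 0},{"jaw": 0,"slide": [-0.004,0,0],"spin": 0},{"jaw": 0,"slide": [0,0,-0.02],"spin": 0},{"jaw": 0,"slide": [0,0,-0.04],"spin": 0},{"jaw": 0,"slide": [0,0,-0.045],"spin": 0},{"jaw": 0,"slide": [-0.045,0,-0.02],"spin": 0},{"jaw": 0,"slide": [-0.045,0,-0.02],"spin": 0},{"jaw": 0,"slide": [-0.045,0,0],"spin": 0}])

```text
time_s: 10.8
eef_pos: [0.3775, -0.0572, 0.2884]
ee_rot: [[0.929, -0.371, 0.006], [-0.371, -0.929, -0.001], [0.006, -0.002, -1.0]]
force: [0.5, 0.6, 1.6]
finger_gap: 0.0002
grasp_force: 0.0
```

carry_out(steps=[{"jaw": 0,"slide": [-0.02,-0.045,0],"spin": 0},{"jaw": 0,"slide": [0,-0.045,0],"spin": 0},{"jaw": 0,"slide": [0,-0.045,0],"spin": 0},{"jaw": 0,"slide": [0,-0.045,0],"spin": 0},{"jaw": 0,"slide": [0,-0.045,0],"spin": 0},{"jaw": 0,"slide": [0,-0.045,0],"spin": 0},{"jaw": 0,"slide": [0,0,0],"spin": 0}])

```text
time_s: 11.5
eef_pos: [0.4614, 0.2054, 0.2866]
ee_rot: [[0.93, -0.368, 0.004], [-0.368, -0.93, 0.003], [0.003, -0.004, -1.0]]
force: [-0.4, 0.3, 0.1]
finger_gap: -0.0
grasp_force: 0.0
```

```bash
python3 where.py d.png
```

```text
TCP in sampler mm [-176.9  264.5] tip z 213.6 xaxis rel +y deg -89.7 F [-0.4  0.3  0.1] t 11.5
r 334.9736791100255 finger angle deg 62.70707174403848 torque [-0.0446267  -0.02432354  0.03787075]
```

View pics/d.png

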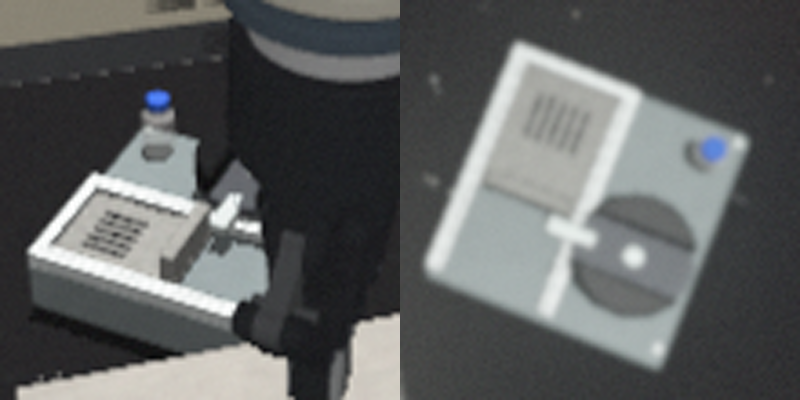

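The panel is home. The tongue, from (633,257) to (550,225) in the right half, lies across the lane parallel to the ridge, so it is locked. The vial is standing and the hand is clear, so I'll hand the job in.

```bash
python3 -c "
from bench import order
print(order.sign_off())"
```

```text
the job is handed in; nothing more can be done
None
```

I pushed the panel home against its stop, turned the fastener clockwise until it hit its stop, moved the hand clear and handed the job in; no verdict came back, but the last pictures show the panel closed, the tongue across behind it and the vial upright.

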